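Set out the titration station

ROBOT

A 6-joint arm with a two-finger parallel gripper is mounted at the origin on the work surface. World frame = base frame: x ahead of the robot, y to its left, z up, the work surface at z = 0. Lengths are in m, angles in rad, forces in N, time in s.
With the tool pointing down it reaches from about 0.35 to 0.775 m from the base axis. Payload 5.5 kg.
Tool frame: the origin (TCP) lies midway between the tips of the shut fingers; the grasp point (between the pads) lies 19 mm behind it; z points along the fingers, y is the line along which they close (so a half turn about z gives the same grasp; the last joint's range is limited). The gripper opens to 85 mm and grips with 20 to 120 N. Pads are 22 mm wide; open, the fingers measure 114 mm over their backs; the gripper's body (76 mm by 85 mm) begins 54 mm behind the grasp point. The pads swing forward as they close: fully open they stand 13 mm farther back than shut.
Start: joints at [-1.302, 0.313, 0.046, 1.304, 0, 1.431], TCP at [0.229, -0.528, 0.231] pointing down, gripper open.
Joint ranges: [-2.76, 2.76], [-0.86, 1.69], [-1.03, 1.26], [-2.2, 2.34], [-1.47, 1.5], [-3.14, 3.14]. Speed limits (rad/s): [2.57, 2.57, 3.14, 3.14, 3.14, 3.14].

INTERFACE

Orientations are given as a unit quaternion [w, x, y, z].
In Python, from workcell import env gives the robot as it stands.
- The arm moves only by the tool move_arm, never from a script. Its argument "targets" is a list of rows, each a list of 3 entries, a list of its own where there are three numbers: the shift along the tool's x, y, z in mm, then the turn, a rotation vector about the tool's x, y, z in units of 10 degrees (1.0 is 10 degrees), then the closure, from -1 (fully open) to 1 (shut). In form: [[[dx, dy, dz], [ax, ay, az], gripper], ...]. A call has 1 to 5 rows; each row is the pose to reach, as a shift and turn from the pose commanded when the call began, along the tool's axes at that moment; what a row does not reach only later rows make up. A row lasts 1/8 s, in which the tool goes at most 62.5 mm and 10.7 degrees, less where a joint would pass 70% of its speed; a pose out of reach is approached as far as the arm can. A call with a gripper value outside its range is refused whole. The fingers move at their own pace and stop on an object; "squeeze" is the grip in N (left out, the last holds). Time passes only in rows, so rows that repeat a pose let the fingers close. It gives the time, the measured TCP pose, the force, the opening and the grip force at its end, in the units of the state.
- env.get_state(): the state, without advancing time (a new reading comes with each control period).
- env.read_camera(name): name is "side" or "top" or "wrist"; returns a dict with "pixels" (384x512x3 uint8, red, green, blue), "fovy" (degrees; the focal length in pixels is half the picture's height over the tangent of half this angle, whatever the lens; pixels are square), "cx", "cy" (the principal point, pixels), "extrinsics" (4x4, takes a point from world to camera coordinates); the wrist camera has in their place "mount" (4x4, takes a point from camera to tool coordinates, whose origin is the TCP and whose axes are the flange's). Camera axes: x right, y up, looking along -z (the intrinsics and any distortion apply to the point x, -y, -z); pixel columns grow to the right and rows downward; lengths in m; the calibration is good to about 2 mm. A picture is of the moment at which its call begins: read the wrist's pose just before it. There is no depth.
- env.hand_in(): hands the job in; it is judged then, once.
Trained networks look in a picture, given as the dict that the camera call returned (one of the last four; its "shot" number tells which), for a name from the list of things; names that differ only in an ending like _2 or _b are one class to them, and where a whole thing is asked for, a point or a joint stands for the part that bears it (a point fixed in the world has none). Each returns a list of dicts, best first, with "confidence" (0 to 1); they miss things now and then, are a little off and sometimes report something else, mostly with a low value. They report only what shows in the picture. A call takes as long as a camera call.
- env.spot_in(thing, picture): "centre" ([x, y, z] in m, in world coordinates, good to about 4 mm: the middle of the surface that is visible of it).
- env.regions_of(thing, picture): "mask" (384x512 bool, what is visible of it).
- env.landmark_of(thing, picture): "centre" ([x, y, z] in m, in world coordinates, good to about 4 mm: a listed point, or the origin of a listed thing).
The state is a dict: "clock": time; "joint_pos": joint angles; "qvel": joint speeds; "tau": joint torques, N m; "tcp_pos": TCP position; "orientation": TCP orientation; "wrist_force": force on the tool from outside, world axes, zero at the start; "ft_torque": the same for the moment, N m; "finger_gap": finger opening in m; "grip_force": force on a finger pad.
Only numpy, scipy, OpenCV 4.12 (cv2) and the standard library are available. Lean on these libraries where they do the work, as an engineer would, in place of code of your own. Each camera call takes 0.05 s, during which the arm holds its last target. There are 200 camera calls.

TASK

Set out the titration station: stand the white beaker in the middle of the stirrer's round plate and lay the green cover squarely on top of it. Stand the small red-capped dropper bottle in the middle of the coaster left of the stirrer and the small blue-capped one in the middle of the coaster right of it (as the robot sees them, whatever the coasters' colours). Leave the yellow-capped bottle and the small black meter where they are.

Things in the scene. Friction and masses are not known exactly. Their poses are not given: they have to be found in the camera images.
- stirrer_plate (a point): Fixed magnetic stirrer: white box 130 x 125 mm with a round dark steel plate, 96 mm across, on top. The point is the centre of the plate's upper face, 54 mm above the bench; its x points away from the robot and its y to the robot's left (both turned by the stirrer's yaw, up to 0.25 rad), z up.
- beaker_mid (a point): Loose white plastic beaker with thin broken blue rings on the outside, straight round wall 62 mm outside diameter, 54 mm inside, 80 mm tall, open at the top, standing upright. The point is on its axis, half-way up, 40 mm above its underside; z up.
- cover_knob (a point): Loose cover: flat green disc 70 mm across and 6 mm thick with an upright black round knob, 18 mm across, from 6 to 36 mm above the underside. It lies knob up, and simply rests on the beaker's rim (flat underside, no plug). The point is on the axis in the knob, 22 mm above the underside; z up.
- red_mid (a point): Loose dropper bottle of white plastic, 36 mm across and 78 mm tall, upright, with a red cap (27 mm across) and a red band round its body; the straight body reaches 56 mm up. The point is its centre, 39 mm above its underside; z up. Goes on the coaster left of the stirrer.
- blue_mid (a point): Loose dropper bottle of white plastic, 36 mm across and 78 mm tall, upright, with a blue cap (27 mm across) and a blue band round its body; the straight body reaches 56 mm up. The point is its centre, 39 mm above its underside; z up. Goes on the coaster right of the stirrer.
- yellow_mid (a point): Loose dropper bottle of white plastic, 36 mm across and 78 mm tall, upright, with a yellow cap (27 mm across) and a yellow band round its body; the straight body reaches 56 mm up. The point is its centre, 39 mm above its underside; z up. Not to be moved.
- meter_mid (a point): Loose small black pocket meter, a box 50 x 30 x 30 mm with a green display, lying on the bench. The point is its centre, 15 mm up; x along its length. Not to be moved.
- coaster_white: Fixed white ceramic round coaster, 80 mm across, 4 mm thick, flat on the bench. Origin at the centre of its underside (on the bench), z up. One coaster lies on the left of the stirrer, one on its right, one in front of it; which colour lies where changes.
- coaster_grey: Fixed grey plastic round coaster, 80 mm across, 4 mm thick, flat on the bench. Origin at the centre of its underside (on the bench), z up. One coaster lies on the left of the stirrer, one on its right, one in front of it; which colour lies where changes.
- coaster_blue: Fixed blue painted round coaster, 80 mm across, 4 mm thick, flat on the bench. Origin at the centre of its underside (on the bench), z up. One coaster lies on the left of the stirrer, one on its right, one in front of it; which colour lies where changes.

How it is judged:
At the end, for the whole second after the job is handed in: Upright and at rest: beaker on the stirrer plate within 12 mm of its centre; cover flat on its rim within 10 mm of its axis; red bottle on the coaster left of the stirrer, blue on the one right, each within 15 mm of centre; yellow bottle and meter within 20 mm of their start (horizontal distance between beaker_mid and stirrer_plate below 0.012 m and z of beaker_mid in the frame of stirrer_plate between 0.036 and 0.044 m and angle between each of beaker_mid, cover_knob, red_mid, blue_mid's own z axis and vertical below 0.1 rad and horizontal distance between cover_knob and beaker_mid below 0.01 m and z of cover_knob in the frame of beaker_mid between 0.058 and 0.066 m and ((y of coaster_white in the frame of stirrer_plate above 0.08 m and horizontal distance between red_mid and coaster_white below 0.015 m and z of red_mid in the frame of coaster_white between 0.039 and 0.047 m) or (y of coaster_grey in the frame of stirrer_plate above 0.08 m and horizontal distance between red_mid and coaster_grey below 0.015 m and z of red_mid in the frame of coaster_grey between 0.039 and 0.047 m) or (y of coaster_blue in the frame of stirrer_plate above 0.08 m and horizontal distance between red_mid and coaster_blue below 0.015 m and z of red_mid in the frame of coaster_blue between 0.039 and 0.047 m)) and ((y of coaster_white in the frame of stirrer_plate below -0.08 m and horizontal distance between blue_mid and coaster_white below 0.015 m and z of blue_mid in the frame of coaster_white between 0.039 and 0.047 m) or (y of coaster_grey in the frame of stirrer_plate below -0.08 m and horizontal distance between blue_mid and coaster_grey below 0.015 m and z of blue_mid in the frame of coaster_grey between 0.039 and 0.047 m) or (y of coaster_blue in the frame of stirrer_plate below -0.08 m and horizontal distance between blue_mid and coaster_blue below 0.015 m and z of blue_mid in the frame of coaster_blue between 0.039 and 0.047 m)) and distance of each of yellow_mid, meter_mid from where it was at the start of the episode below 0.02 m and linear speed of each of beaker, cover, red, blue, yellow, meter below 0.02 m/s); the robot touches nothing.
It fails at once if the yellow-capped bottle or the black meter was moved (more than 30 mm) (distance of any of yellow_mid, meter_mid from where it was at the start of the episode above 0.03 m).
It also fails if it takes over 115 s, if anything falls off the work surface, if the arm or the gripper's body presses on something with over 40 N, if the wrist force passes 120 N, or if a joint passes its speed limit or range.

## Working session

There is one attempt and no reset: what is moved stays moved. The work goes in short steps, Python scripts to look and compute and a tool call to move; the robot and the scene stay as the last step left them, time stands still between calls to the robot, and variables do not carry over. Pictures are saved under pics/ and viewed, at most 14 in all, crops included, and the job is handed in when it is done.

Besides the shell and the picture viewer there is one more tool, called after ">>>" as name(argument=value, ...), one argument or row to a line, values as JSON. move_arm: Moves the arm, as the interface text tells. Its arguments: {"type":"object","properties":{"targets":{"type":"array","items":{"type":"array"}},"squeeze":{"type":"number"}},"required":["targets"]}

```bash
mkdir -p pics; cat > h.py <<'E'
import numpy as np, cv2
from workcell import env
from scipy.spatial.transform import Rotation as R
P=["stirrer_plate","beaker_mid","cover_knob","red_mid","blue_mid","yellow_mid","meter_mid","coaster_white","coaster_grey","coaster_blue"]
def save(p,n): cv2.imwrite(f"pics/{n}.png",p["pixels"][:,:,::-1])
def pose():
    s=env.get_state(); q=s["orientation"]; return np.array(s["tcp_pos"]),R.from_quat([q[1],q[2],q[3],q[0]])
def look(p,things,f=env.landmark_of):
    for t in things:
        print(t,[(np.round(d["centre"],4).tolist(),round(d["confidence"],2)) for d in f(t,p)[:2]])
def tool(target):
    t,r=pose(); print("shift mm",np.round(r.inv().apply(np.array(target)-t)*1000,1))
E
python3 - <<'E'
from h import *
s=env.get_state(); print(s)
for c in("side","top"):
    p=env.read_camera(c); save(p,c+"0"); print(c,p["fovy"],p["cx"],p["cy"],np.round(p["extrinsics"],3).tolist(),[k for k in p])
    look(p,P)
print(pose()[1].as_matrix().round(3))
E
```

```text
{'clock': 0.0, 'joint_pos': array([-1.30158384e+00,  3.14012953e-01,  4.49655787e-02,  1.30357520e+00,
        1.30229248e-05,  1.43120540e+00]), 'qvel': array([-3.23379210e-04, -1.10489211e-03,  4.68545178e-05, -1.24116594e-04,
        7.52057350e-04,  6.06313236e-04]), 'tau': array([-6.43774747e-04, -4.80625069e+01,  2.98533547e+01,  1.92943937e-02,
       -2.21630235e-04,  1.06379136e-05]), 'tcp_pos': array([ 0.22843278, -0.5271257 ,  0.23039623]), 'orientation': array([-9.11626949e-04,  9.79182195e-01,  2.02981268e-01, -5.26409589e-05]), 'wrist_force': array([ 0.03009893,  0.31999538, -0.16397803]), 'ft_torque': array([-0.02007521, -0.03031058,  0.03624171]), 'grip_force': 0.0, 'finger_gap': 0.0855160131300041}
side 50.24197449609479 247.97278705640286 190.2412535779189 [[-0.999, -0.05, -0.008, 0.535], [0.019, -0.509, 0.861, -0.052], [-0.047, 0.859, 0.509, -1.002], [0.0, 0.0, 0.0, 1.0]] ['pixels', 'fovy', 'cx', 'cy', 'extrinsics', 'shot']
stirrer_plate [([0.5534, -0.0179, 0.0525], 0.56)]
beaker_mid [([0.6238, -0.3297, 0.0409], 0.86), ([0.4238, -0.3109, 0.0164], 0.26)]
cover_knob 
[... 527 characters left out ...]
08, 0.984, -1.109], [0.0, 0.0, 0.0, 1.0]] ['pixels', 'fovy', 'cx', 'cy', 'extrinsics', 'shot']
stirrer_plate [([0.5507, -0.0098, 0.0542], 0.88)]
beaker_mid [([0.622, -0.3318, 0.0429], 0.56)]
cover_knob [([0.4428, 0.3001, 0.0205], 0.96)]
red_mid [([0.5159, 0.4011, 0.0378], 0.77), ([0.5483, 0.1343, 0.0025], 0.68)]
blue_mid [([0.5137, -0.413, 0.0388], 0.48)]
yellow_mid [([0.6334, 0.3063, 0.0452], 0.72), ([0.4239, -0.3102, 0.0101], 0.63)]
meter_mid [([0.4263, -0.3089, 0.012], 0.52)]
coaster_white [([0.4223, -0.0069, -0.0], 0.94)]
coaster_grey [([0.5487, 0.1339, 0.0027], 0.91)]
coaster_blue [([0.5368, -0.1549, 0.002], 0.94)]
[[ 0.918  0.398  0.   ]
 [ 0.398 -0.918 -0.   ]
 [-0.     0.    -1.   ]]
```

View pics/top0.png

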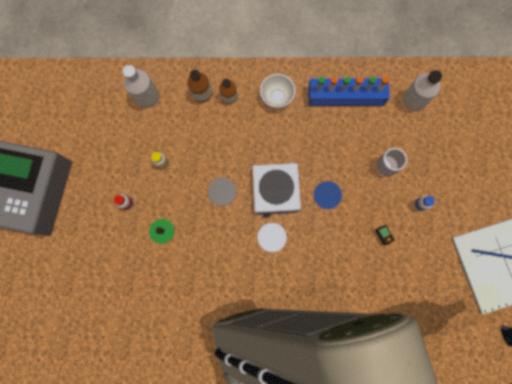

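View pics/side0.png

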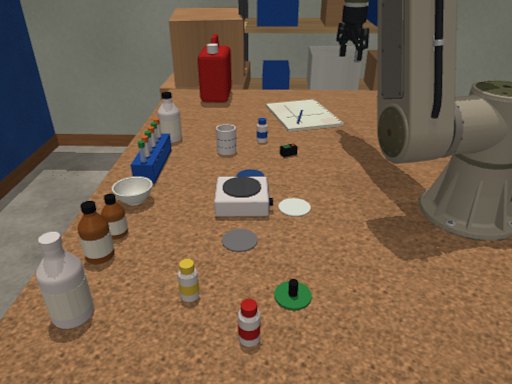

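>>> move_arm(
  targets=[
    [[60,2,0],[0,0,0],-1],
    [[120,3,0],[0,0,0],-1],
    [[180,5,0],[0,0,0],-1],
    [[240,6,0],[0,0,0],-1],
    [[300,8,0],[0,0,0],-1],
  ],
  squeeze=40,
)

```text
clock: 1.72
tcp_pos: [0.5088, -0.4149, 0.2315]
orientation: [0.0, 0.979, 0.203, 0.0]
wrist_force: [1.1, -1.2, -0.4]
finger_gap: 0.0852
grip_force: 0.0
```

```bash
python3 - <<'E'
from h import *
print(pose()[0])
p=env.read_camera("wrist"); save(p,"w1"); print(p["fovy"],p["mount"].round(3).tolist(),env.get_state()["clock"])
look(p,["blue_mid","beaker_mid","meter_mid"])
look(p,["blue_mid"],env.spot_in)
tool([.513,-.4125,.03])
E
```

```text
[ 0.5087548  -0.41493367  0.23148833]
64.75921188893707 [[-0.0, 0.964, 0.265, 0.067], [1.0, 0.0, 0.001, -0.001], [0.001, 0.265, -0.964, -0.143], [0.0, 0.0, 0.0, 1.0]] 1.775
blue_mid [([0.5111, -0.4127, 0.0355], 0.84)]
beaker_mid [([0.6261, -0.3301, 0.0405], 0.8)]
meter_mid [([0.431, -0.3113, 0.017], 0.91)]
blue_mid [([0.5162, -0.4099, 0.076], 0.9)]
shift mm [  6.8  -0.3 200.9]
```

View pics/w1.png

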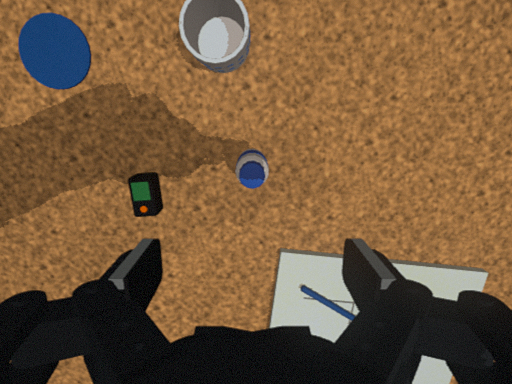

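>>> move_arm(
  targets=[
    [[6,0,60],[0,0,0],-1],
    [[6,0,120],[0,0,0],-1],
    [[6,0,170],[0,0,0],-1],
    [[6,0,205],[0,0,0],-1],
    [[6,0,215],[0,0,0],-1],
  ],
)

```text
clock: 2.6
tcp_pos: [0.5095, -0.413, 0.0139]
orientation: [-0.002, 0.979, 0.202, -0.001]
wrist_force: [-0.3, -0.2, 0.9]
finger_gap: 0.0853
grip_force: 0.0
```

>>> move_arm(
  targets=[
    [[0,0,0],[0,0,0],0.2],
    [[0,0,0],[0,0,0],1],
    [[0,0,0],[0,0,0],1],
    [[0,0,0],[0,0,0],1],
    [[0,0,0],[0,0,0],1],
  ],
  squeeze=40,
)

```text
clock: 3.22
tcp_pos: [0.5136, -0.4145, 0.0186]
orientation: [0.002, 0.979, 0.203, 0.001]
wrist_force: [-0.7, -0.1, 6.7]
finger_gap: 0.0347
grip_force: 40.5
```

>>> move_arm(
  targets=[
    [[0,0,-55],[0,0,0],1],
    [[0,0,-110],[0,0,0],1],
    [[25,-46,-115],[0,0,0],1],
    [[50,-92,-115],[0,0,0],1],
    [[75,-138,-115],[0,0,0],1],
  ],
)

```text
clock: 3.85
tcp_pos: [0.5267, -0.2556, 0.1321]
orientation: [0.0, 0.979, 0.203, 0.001]
wrist_force: [0.1, 0.6, -0.8]
finger_gap: 0.0351
grip_force: 40.3
```

>>> move_arm(
  targets=[
    [[20,-38,0],[0,0,0],1],
    [[40,-76,0],[0,0,0],1],
    [[50,-90,0],[0,0,0],1],
    [[50,-90,0],[0,0,0],1],
  ],
)

```text
clock: 4.35
tcp_pos: [0.5371, -0.1539, 0.1317]
orientation: [0.0, 0.979, 0.204, 0.0]
wrist_force: [-1.0, 0.2, -1.2]
finger_gap: 0.0346
grip_force: 40.4
```

```bash
python3 - <<'E'
from h import *
s=env.get_state();print(pose()[0],s["grip_force"],s["wrist_force"])
p=env.read_camera("wrist"); save(p,"w2")
look(p,["blue_mid","coaster_blue","stirrer_plate"])
p=env.read_camera("top"); look(p,["blue_mid","coaster_blue","stirrer_plate"])
tool([.5375,-.1535,.03])
E
```

```text
[ 0.53709526 -0.15386274  0.13172128] 40.35134864105203 [-0.98259824  0.15581574 -1.15520325]
blue_mid [([0.5361, -0.1543, 0.1517], 0.66)]
coaster_blue [([0.5358, -0.158, 0.0006], 0.69)]
stirrer_plate [([0.5497, -0.0142, 0.0555], 0.89)]
blue_mid []
coaster_blue []
stirrer_plate [([0.5552, -0.0122, 0.059], 0.84)]
shift mm [  1.7  -1.4 101.2]
```

View pics/w2.png

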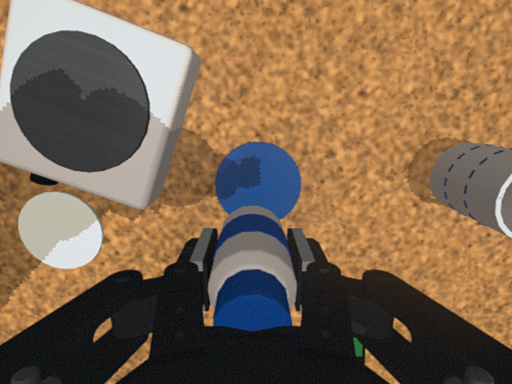

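>>> move_arm(
  targets=[
    [[0,1,50],[0,0,0],1],
    [[0,1,90],[0,0,0],1],
    [[0,1,103],[0,0,0],1],
    [[0,1,109],[0,0,0],1],
    [[0,1,109],[0,0,0],1],
  ],
)

```text
clock: 5.38
tcp_pos: [0.538, -0.1559, 0.0236]
orientation: [0.001, 0.979, 0.203, 0.001]
wrist_force: [0.1, 0.2, -0.9]
finger_gap: 0.0352
grip_force: 40.4
```

>>> move_arm(
  targets=[
    [[0,0,1],[0,0,0],1],
    [[0,0,1],[0,0,0],1],
  ],
)

```text
clock: 5.62
tcp_pos: [0.5383, -0.156, 0.0225]
orientation: [0.001, 0.979, 0.203, 0.001]
wrist_force: [-0.5, -0.9, 2.9]
finger_gap: 0.0351
grip_force: 40.6
```

>>> move_arm(
  targets=[
    [[0,0,0],[0,0,0],0.2],
    [[0,0,0],[0,0,0],-0.4],
    [[0,0,0],[0,0,0],-1],
    [[0,0,0],[0,0,0],-1],
    [[0,0,-30],[0,0,0],-1],
  ],
)

```text
clock: 6.25
tcp_pos: [0.5347, -0.1544, 0.0491]
orientation: [-0.002, 0.979, 0.203, -0.002]
wrist_force: [0.5, -0.1, 0.4]
finger_gap: 0.0853
grip_force: 0.0
```

>>> move_arm(
  targets=[
    [[0,0,-55],[0,0,0],-1],
    [[0,0,-110],[0,0,0],-1],
    [[0,50,-150],[0,0,0],-1],
    [[-10,100,-150],[0,0,0],-1],
    [[-20,150,-150],[0,0,0],-1],
  ],
)

```text
clock: 6.88
tcp_pos: [0.579, -0.3024, 0.2023]
orientation: [0.001, 0.979, 0.203, 0.001]
wrist_force: [0.8, -0.1, -0.1]
finger_gap: 0.0854
grip_force: 0.0
```

```bash
python3 - <<'E'
from h import *
s=env.get_state();print(pose()[0])
p=env.read_camera("wrist"); save(p,"w3")
look(p,["blue_mid","coaster_blue","beaker_mid"])
look(p,["beaker_mid"],env.spot_in)
p=env.read_camera("top"); look(p,["blue_mid","coaster_blue","beaker_mid"])
p=env.read_camera("side"); look(p,["blue_mid"])
tool([.624,-.331,.02])
E
```

```text
[ 0.57902154 -0.30239414  0.20226953]
blue_mid [([0.5353, -0.1562, 0.0413], 0.56)]
coaster_blue []
beaker_mid [([0.6266, -0.3271, 0.0421], 0.98)]
beaker_mid [([0.6267, -0.3347, 0.0344], 0.8)]
blue_mid [([0.5388, -0.1574, 0.0389], 0.69)]
coaster_blue [([0.5382, -0.1576, 0.001], 0.71)]
beaker_mid [([0.6223, -0.332, 0.0424], 0.53)]
blue_mid [([0.5365, -0.1589, 0.0404], 0.64)]
shift mm [ 29.4  46.7 181.7]
```

View pics/w3.png

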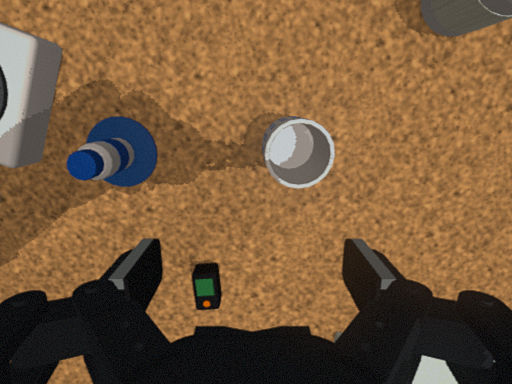

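```bash
cat >> h.py <<'E'
def ray(p,u,v,z,t=None,r=None):
    f=192/np.tan(np.radians(p["fovy"]/2)); d=np.array([(u-p["cx"])/f,-(v-p["cy"])/f,-1])
    if "mount" in p: M=p["mount"]; o=t+r.apply(M[:3,3]); d=r.apply(M[:3,:3]@d)
    else: E=p["extrinsics"]; o=-E[:3,:3].T@E[:3,3]; d=E[:3,:3].T@d
    return o+d*(z-o[2])/d[2]
E
python3 - <<'E'
from h import *
t,r=pose(); p=env.read_camera("wrist")
m=env.regions_of("beaker_mid",p)[0]["mask"].astype(np.uint8)
print(ray(p,299,153,.08,t,r),t)
for q in [(265,153),(334,153)]: print(ray(p,*q,.08,t,r))
tool([.6245,-.330,.02])
E
```

```text
[ 0.62138085 -0.32466702  0.08      ] [ 0.57836598 -0.2998709   0.2017073 ]
[ 0.60949664 -0.29731486  0.08      ]
[ 0.63361297 -0.35281995  0.08      ]
shift mm [ 30.4  45.6 181.7]
```

>>> move_arm(
  targets=[
    [[15,22,30],[0,0,0],-1],
    [[30,43,60],[0,0,0],-1],
    [[30,43,90],[0,0,0],-1],
    [[30,43,90],[0,0,0],-1],
  ],
)

```text
clock: 8.02
tcp_pos: [0.6212, -0.3271, 0.1081]
orientation: [-0.002, 0.979, 0.203, -0.002]
wrist_force: [0.2, -0.4, 0.1]
finger_gap: 0.0854
grip_force: 0.0
```

```bash
python3 - <<'E'
from h import *
t,r=pose(); print(t)
p=env.read_camera("wrist"); save(p,"w4"); look(p,["beaker_mid"])
tool([.6235,-.329,.02])
E
```

```text
[ 0.62117629 -0.32706445  0.1080776 ]
beaker_mid [([0.6238, -0.3261, 0.0419], 0.92)]
shift mm [ 0.3  0.9 92. ]
```

View pics/w4.png

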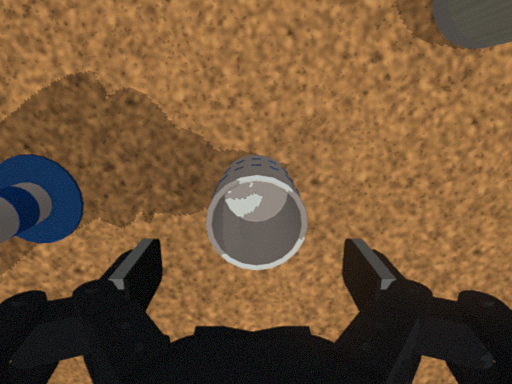

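>>> move_arm(
  targets=[
    [[0,1,40],[0,0,0],-1],
    [[0,1,75],[0,0,0],-1],
    [[0,1,90],[0,0,0],-1],
    [[0,1,90],[0,0,0],-1],
    [[0,1,90],[0,0,0],-0.4],
  ],
)

```text
clock: 8.75
tcp_pos: [0.6246, -0.3303, 0.0236]
orientation: [0.001, 0.979, 0.203, 0.001]
wrist_force: [-0.1, -0.8, 0.3]
finger_gap: 0.0696
grip_force: 0.0
```

>>> move_arm(
  targets=[
    [[0,0,0],[0,0,0],1],
    [[0,0,0],[0,0,0],1],
    [[0,0,0],[0,0,0],1],
    [[0,0,0],[0,0,0],1],
  ],
)

```text
clock: 9.25
tcp_pos: [0.6248, -0.3304, 0.0241]
orientation: [0.002, 0.979, 0.203, 0.002]
wrist_force: [0.3, 0.3, 6.2]
finger_gap: 0.0624
grip_force: 43.6
```

>>> move_arm(
  targets=[
    [[0,0,-50],[0,0,0],1],
    [[0,0,-100],[0,0,0],1],
    [[5,-25,-125],[0,0,0],1],
    [[15,-80,-125],[0,0,0],1],
    [[25,-135,-125],[0,0,0],1],
  ],
)

```text
clock: 9.88
tcp_pos: [0.5926, -0.1949, 0.1475]
orientation: [0.001, 0.979, 0.202, 0.001]
wrist_force: [0.3, 1.4, -1.9]
finger_gap: 0.0624
grip_force: 43.8
```

>>> move_arm(
  targets=[
    [[10,-55,0],[0,0,0],1],
    [[20,-110,0],[0,0,0],1],
    [[30,-160,0],[0,0,0],1],
    [[35,-185,0],[0,0,0],1],
    [[35,-185,0],[0,0,0],1],
  ],
)

```text
clock: 10.5
tcp_pos: [0.5508, -0.0102, 0.1471]
orientation: [0.0, 0.979, 0.205, 0.0]
wrist_force: [0.4, -0.2, -1.1]
finger_gap: 0.0622
grip_force: 43.8
```

```bash
python3 - <<'E'
from h import *
s=env.get_state();print(pose()[0],s["grip_force"])
p=env.read_camera("wrist"); save(p,"w5")
look(p,["beaker_mid","stirrer_plate"])
p=env.read_camera("side"); look(p,["beaker_mid","stirrer_plate"])
tool([.552,-.0135,.08])
E
```

```text
[ 0.55083076 -0.01018227  0.1471208 ] 43.83684754371643
beaker_mid [([0.5498, -0.0117, 0.1616], 0.78)]
stirrer_plate [([0.5512, -0.0142, 0.0524], 0.97)]
beaker_mid [([0.5528, -0.0148, 0.1613], 0.58)]
stirrer_plate [([0.5524, -0.015, 0.0518], 0.7)]
shift mm [ 0.3  0.6 66.3]
```

View pics/w5.png

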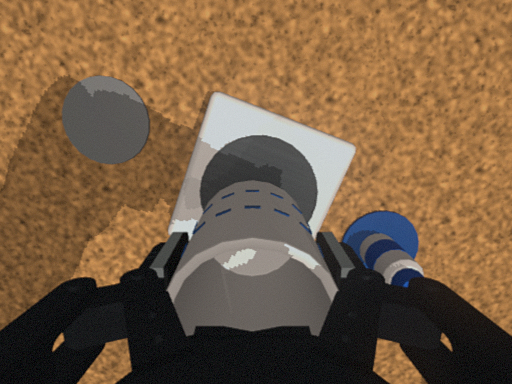

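>>> move_arm(
  targets=[
    [[0,1,30],[0,0,0],1],
    [[0,1,55],[0,0,0],1],
    [[0,1,64],[0,0,0],1],
    [[0,1,67],[0,0,0],1],
    [[0,1,67],[0,0,0],1],
  ],
)

```text
clock: 11.42
tcp_pos: [0.5521, -0.0132, 0.0799]
orientation: [0.0, 0.979, 0.203, 0.0]
wrist_force: [0.4, 0.1, -1.6]
finger_gap: 0.0621
grip_force: 43.8
```

>>> move_arm(
  targets=[
    [[0,0,1],[0,0,0],1],
    [[0,0,2],[0,0,0],1],
    [[0,0,2],[0,0,0],1],
  ],
)

```text
clock: 11.8
tcp_pos: [0.5521, -0.0129, 0.078]
orientation: [0.0, 0.979, 0.203, 0.001]
wrist_force: [-0.2, -0.0, 3.0]
finger_gap: 0.0624
grip_force: 44.0
```

>>> move_arm(
  targets=[
    [[0,0,0],[0,0,0],0.0],
    [[0,0,0],[0,0,0],-0.6],
    [[0,0,0],[0,0,0],-1],
    [[0,0,0],[0,0,0],-1],
    [[0,0,-30],[0,0,0],-1],
  ],
)

```text
clock: 12.42
tcp_pos: [0.5493, -0.0125, 0.1051]
orientation: [-0.001, 0.979, 0.203, -0.003]
wrist_force: [0.8, -0.3, -0.5]
finger_gap: 0.0855
grip_force: 0.0
```

>>> move_arm(
  targets=[
    [[0,0,-40],[0,0,0],-1],
    [[0,0,-80],[0,0,0],-1],
    [[0,-55,-95],[0,0,0],-1],
    [[0,-110,-95],[0,0,0],-1],
    [[0,-165,-95],[0,0,0],-1],
  ],
)

```text
clock: 13.05
tcp_pos: [0.4855, 0.1397, 0.2026]
orientation: [0.0, 0.979, 0.203, 0.0]
wrist_force: [0.2, 0.2, -0.2]
finger_gap: 0.0851
grip_force: 0.0
```

>>> move_arm(
  targets=[
    [[0,-55,0],[0,0,0],-1],
    [[0,-110,0],[0,0,0],-1],
    [[0,-150,0],[0,0,0],-1],
    [[0,-166,0],[0,0,0],-1],
    [[0,-166,0],[0,0,0],-1],
  ],
)

```text
clock: 13.68
tcp_pos: [0.4242, 0.2813, 0.2021]
orientation: [-0.004, 0.978, 0.21, -0.001]
wrist_force: [0.6, -0.4, 0.1]
finger_gap: 0.0855
grip_force: 0.0
```

```bash
python3 - <<'E'
from h import *
print(pose()[0])
p=env.read_camera("wrist"); save(p,"w6")
look(p,["cover_knob","red_mid","coaster_grey","yellow_mid"])
look(p,["cover_knob"],env.spot_in)
for c in("top","side"):
    p=env.read_camera(c); save(p,c+"1"); look(p,["beaker_mid","cover_knob","red_mid","coaster_grey","stirrer_plate","yellow_mid","meter_mid"])
tool([.440,.299,.01])
E
```

```text
[0.4242475  0.28127778 0.20212025]
cover_knob [([0.4388, 0.2955, 0.019], 0.93)]
red_mid [([0.5115, 0.3974, 0.0407], 0.62)]
coaster_grey [([0.5487, 0.1343, 0.0001], 0.98)]
yellow_mid []
cover_knob [([0.4363, 0.2991, 0.0035], 0.8)]
beaker_mid [([0.5507, -0.0142, 0.0955], 0.98)]
cover_knob [([0.443, 0.2986, 0.0231], 0.87)]
red_mid [([0.5147, 0.3975, 0.0394], 0.56)]
coaster_grey [([0.5462, 0.1317, -0.0014], 0.76)]
stirrer_plate [([0.5528, -0.0108, 0.057], 0.95)]
yellow_mid [([0.6313, 0.3082, 0.0441], 0.65)]
meter_mid [([0.4239, -0.3103, 0.0115], 0.78)]
beaker_mid [([0.5539, -0.0158, 0.0929], 0.56), ([0.4246, -0.3058, 0.0165], 0.43)]
cover_knob []
red_mid [([0.5159, 0.3993, 0.0344], 0.7)]
coaster_grey [([0.551, 0.1358, 0.0015], 0.68)]
stirrer_plate [([0.5492, -0.016, 0.0542], 0.89), ([0.5369, -0.1556, -0.0039], 0.2)]
yellow_mid [([0.6331, 0.3058, 0.0408], 0.77)]
meter_mid [([0.4241, -0.3074, 0.0163], 0.52)]
shift mm [ 21.6  -8.1 192.3]
```

View pics/w6.png

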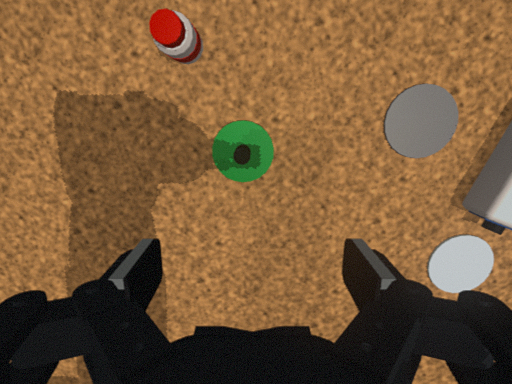

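>>> move_arm(
  targets=[
    [[10,-4,50],[0,0,0],-1],
    [[20,-8,100],[0,0,0],-1],
    [[21,-8,125],[0,0,0],-1],
    [[21,-8,125],[0,0,0],-1],
    [[21,-8,125],[0,0,0],-1],
  ],
)

```text
clock: 15.4
tcp_pos: [0.4422, 0.2944, 0.0784]
orientation: [-0.006, 0.977, 0.214, -0.001]
wrist_force: [-0.3, -0.6, 0.2]
finger_gap: 0.0853
grip_force: 0.0
```

```bash
python3 - <<'E'
from h import *
print(pose()[0])
t,r=pose(); p=env.read_camera("wrist"); save(p,"w7")
look(p,["cover_knob"])
m=env.regions_of("cover_knob",p)[0]["mask"]
hsv=cv2.cvtColor(p["pixels"],cv2.COLOR_RGB2HSV)
g=((hsv[...,0]>45)&(hsv[...,0]<80)&(hsv[...,1]>100)).astype(np.uint8); ys,xs=np.where(g|m)
hull=cv2.convexHull(np.stack([xs,ys],1).astype(np.int32)); e=cv2.fitEllipse(hull); print(e)
print(ray(p,*e[0],.006,t,r)); tool([.440,.298,.01])
E
```

```text
[0.44223263 0.29438286 0.07841644]
cover_knob [([0.4354, 0.2965, 0.0201], 0.57)]
((255.1787567138672, 347.0232849121094), (372.4414367675781, 513.467529296875), 95.23919677734375)
[0.32390826 0.23952645 0.006     ]
shift mm [-1.2 -3.4 69. ]
```

View pics/w7.png

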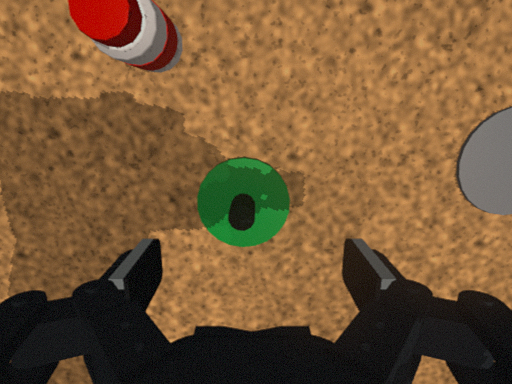

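```bash
python3 - <<'E'
from h import *
s=env.get_state(); print(s["joint_pos"].round(3),s["tau"].round(2))
t,r=pose(); print(t,r.as_matrix().round(3).tolist()); p=env.read_camera("wrist")
for q in [(244,202),(242,212)]:
  for z in (.006,.036): print(q,z,ray(p,*q,z,t,r))
E
```

```text
[ 0.429  0.324 -0.33   0.914  0.012  3.141] [-1.000e-02 -4.460e+01  2.602e+01  0.000e+00  4.000e-02  0.000e+00]
[0.44263024 0.29455329 0.07896427] [[0.909, 0.417, -0.002], [0.417, -0.909, 0.012], [0.003, -0.012, -1.0]]
(244, 202) 0.006 [0.43918565 0.30200098 0.006     ]
(244, 202) 0.036 [0.44811075 0.30477273 0.036     ]
(242, 212) 0.006 [0.43134666 0.30012815 0.006     ]
(242, 212) 0.036 [0.44135783 0.30315938 0.036     ]
```

>>> move_arm(
  targets=[
    [[0,0,0],[0,0,-1],-1],
    [[0,0,0],[0,0,-2],-1],
    [[0,0,0],[0,0,-3],-1],
    [[0,0,0],[0,0,-3],-1],
    [[0,0,0],[0,0,-3],-1],
  ],
)

```text
clock: 16.23
tcp_pos: [0.4418, 0.2942, 0.0778]
orientation: [-0.006, 0.889, 0.458, 0.001]
wrist_force: [-0.5, 0.0, -0.1]
finger_gap: 0.0853
grip_force: 0.0
```

```bash
python3 - <<'E'
from h import *
s=env.get_state(); print(s["joint_pos"].round(3))
t,r=pose(); print(t,r.as_matrix().round(3).tolist()); p=env.read_camera("wrist"); save(p,"w8")
look(p,["cover_knob"]); tool([.440,.300,.01])
hsv=cv2.cvtColor(p["pixels"],cv2.COLOR_RGB2HSV)
g=((hsv[...,0]>45)&(hsv[...,0]<80)&(hsv[...,1]>100)).astype(np.uint8)
n,l,st,c=cv2.connectedComponentsWithStats(g); k=1+st[1:,4].argmax(); ys,xs=np.where(l==k)
e=cv2.fitEllipse(cv2.convexHull(np.stack([xs,ys],1).astype(np.int32))); print(e,ray(p,*e[0],.006,t,r))
E
```

```text
[ 0.429  0.325 -0.332  0.913  0.012  2.62 ]
[0.44183529 0.29416947 0.07782714] [[0.581, 0.814, -0.004], [0.814, -0.581, 0.011], [0.007, -0.01, -1.0]]
cover_knob [([0.4356, 0.3003, 0.0181], 0.75)]
shift mm [ 3.4 -4.1 67.6]
((243.24551391601562, 196.9818572998047), (89.76346588134766, 92.79750061035156), 99.699462890625) [0.43810593 0.30316286 0.006     ]
```

>>> move_arm(
  targets=[
    [[3,-6,0],[-0.06,-0.03,0],-1],
    [[3,-6,30],[-0.06,-0.03,0],-0.2],
    [[3,-6,55],[-0.06,-0.03,0],0.0],
    [[3,-6,66],[-0.06,-0.03,0],0.0],
    [[3,-6,66],[-0.06,-0.03,0],0.0],
  ],
)

```text
clock: 16.95
tcp_pos: [0.4374, 0.3007, 0.0109]
orientation: [-0.0, 0.888, 0.459, -0.0]
wrist_force: [0.1, -0.1, 0.3]
finger_gap: 0.0429
grip_force: 0.0
```

>>> move_arm(
  targets=[
    [[0,0,0],[0,0,0],0.4],
    [[0,0,0],[0,0,0],1],
    [[0,0,0],[0,0,0],1],
    [[0,0,0],[0,0,0],1],
  ],
  squeeze=30,
)

```text
clock: 17.45
tcp_pos: [0.439, 0.3011, 0.0125]
orientation: [-0.0, 0.888, 0.459, 0.001]
wrist_force: [-0.0, 0.4, 5.5]
finger_gap: 0.0169
grip_force: 29.7
```

>>> move_arm(
  targets=[
    [[0,0,-50],[0,0,0],1],
    [[0,0,-100],[0,0,0],1],
    [[0,0,-150],[0,0,0],1],
    [[-30,40,-180],[0,0,0],1],
    [[-62,85,-190],[0,0,0],1],
  ],
)

```text
clock: 18.08
tcp_pos: [0.4725, 0.2007, 0.2039]
orientation: [0.0, 0.888, 0.46, 0.002]
wrist_force: [0.3, -0.4, -0.9]
finger_gap: 0.0169
grip_force: 29.5
```

>>> move_arm(
  targets=[
    [[-30,45,0],[0,0,0],1],
    [[-60,90,0],[0,0,0],1],
    [[-90,135,0],[0,0,0],1],
    [[-120,175,0],[0,0,0],1],
    [[-130,190,0],[0,0,0],1],
  ],
)

```text
clock: 18.7
tcp_pos: [0.5516, -0.0178, 0.201]
orientation: [-0.0, 0.889, 0.458, 0.0]
wrist_force: [0.6, -0.1, -1.2]
finger_gap: 0.0168
grip_force: 29.6
```

>>> move_arm(
  targets=[
    [[0,0,0],[0,0,0],1],
    [[0,0,0],[0,0,0],1],
  ],
)

```text
clock: 18.95
tcp_pos: [0.5506, -0.0139, 0.2012]
orientation: [-0.001, 0.888, 0.46, 0.0]
wrist_force: [-0.9, -0.2, -1.8]
finger_gap: 0.0167
grip_force: 29.6
```

```bash
python3 - <<'E'
from h import *
s=env.get_state(); print(s["joint_pos"].round(3),s["grip_force"])
t,r=pose(); print(t,r.as_matrix().round(3).tolist()); p=env.read_camera("wrist"); save(p,"w9")
look(p,["cover_knob","beaker_mid","stirrer_plate"])
p=env.read_camera("side"); save(p,"s2"); look(p,["cover_knob","beaker_mid"]);
p=env.read_camera("top");look(p,["cover_knob","beaker_mid"]);tool([.552,-.0145,.1465])
E
```

```text
[-1.720e-01  2.770e-01 -7.800e-02  1.217e+00  1.000e-03  2.015e+00] 29.56450581550598
[ 0.5505806  -0.01394939  0.20115808] [[0.578, 0.816, -0.0], [0.816, -0.578, 0.001], [0.001, -0.001, -1.0]]
cover_knob [([0.5492, -0.0164, 0.209], 0.8)]
beaker_mid []
stirrer_plate []
cover_knob [([0.5485, -0.0181, 0.2109], 0.55)]
beaker_mid [([0.5542, -0.0147, 0.0971], 0.79)]
cover_knob []
beaker_mid []
shift mm [ 0.7  0.4 54.9]
```

View pics/w9.png

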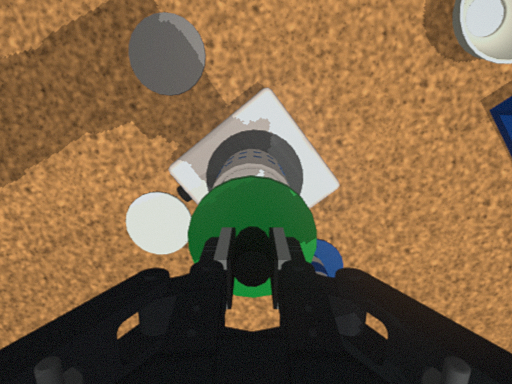

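```bash
python3 - <<'E'
from h import *
t,r=pose(); p=env.read_camera("wrist"); print(t,p["cx"],p["cy"])
hsv=cv2.cvtColor(p["pixels"],cv2.COLOR_RGB2HSV)
g=((hsv[...,0]>45)&(hsv[...,0]<80)&(hsv[...,1]>100)).astype(np.uint8)
n,l,st,c=cv2.connectedComponentsWithStats(g); k=1+st[1:,4].argmax(); ys,xs=np.where(l==k)
e=cv2.fitEllipse(cv2.convexHull(np.stack([xs,ys],1).astype(np.int32))); print(e,ray(p,*e[0],t[2]-.0065,t,r))
b=p["pixels"][130:240,180:330]; print()
for q in[(254,161)]: print(ray(p,*q,.054,t,r))
for q in[(207,175),(303,175)]: print(ray(p,*q,.054,t,r))
E
```

```text
[ 0.55121037 -0.01483673  0.20142009] 251.90998555918327 191.6712468352579
((251.99603271484375, 236.5727081298828), (121.00642395019531, 127.91448211669922), 90.38227081298828) [ 0.55140458 -0.01276167  0.19492009]

[5.62911912e-01 9.86466182e-05 5.40000000e-02]
[0.5172976 0.0154549 0.054    ]
[ 0.59413333 -0.03902735  0.054     ]
```

>>> move_arm(
  targets=[
    [[0,1,25],[0,0,0],1],
    [[0,1,42],[0,0,0],1],
    [[0,1,50],[0,0,0],1],
    [[0,1,53],[0,0,0],1],
    [[0,1,53],[0,0,0],1],
  ],
)

```text
clock: 20.12
tcp_pos: [0.5523, -0.0157, 0.1487]
orientation: [0.0, 0.888, 0.459, 0.001]
wrist_force: [0.7, -0.2, 0.3]
finger_gap: 0.017
grip_force: 29.6
```

>>> move_arm(
  targets=[
    [[0,0,1],[0,0,0],1],
    [[0,0,1.5],[0,0,0],1],
    [[0,0,1.5],[0,0,0],1],
  ],
)

```text
clock: 20.5
tcp_pos: [0.5522, -0.0157, 0.147]
orientation: [0.0, 0.888, 0.459, 0.0]
wrist_force: [0.4, -0.4, -1.2]
finger_gap: 0.0171
grip_force: 29.6
```

```bash
python3 - <<'E'
from h import *
p=env.read_camera("side"); im=p["pixels"][120:240,180:320]
cv2.imwrite("pics/s3.png",cv2.resize(im,None,fx=5,fy=5,interpolation=2)[:,:,::-1])
print(env.get_state()["wrist_force"],pose()[0])
E
```

```text
[ 0.64613516 -0.61712927 -0.88957991] [ 0.55215026 -0.01565186  0.14699409]
```

View pics/s3.png

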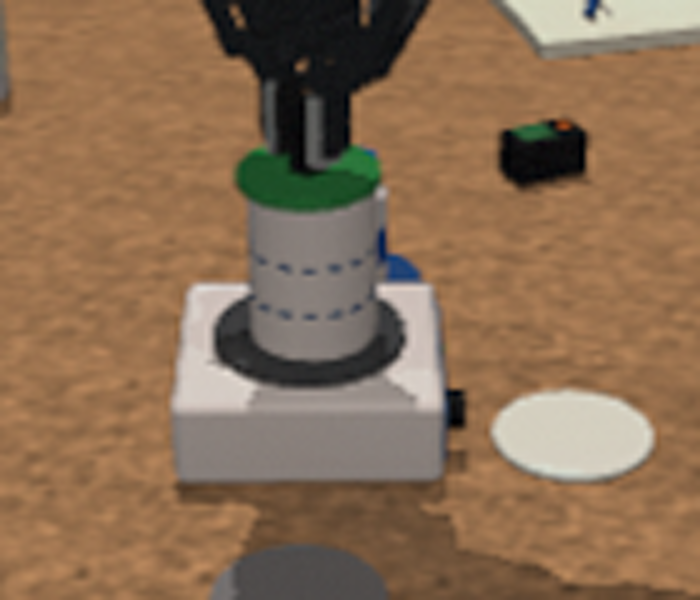

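>>> move_arm(
  targets=[
    [[-1,-1.5,0],[0,0,0],1],
    [[-1,-1.5,1],[0,0,0],1],
    [[-1,-1.5,1],[0,0,0],1],
  ],
)

```text
clock: 20.92
tcp_pos: [0.5502, -0.0156, 0.1465]
orientation: [0.0, 0.888, 0.459, 0.0]
wrist_force: [-1.9, -0.0, 4.5]
finger_gap: 0.0167
grip_force: 30.0
```

>>> move_arm(
  targets=[
    [[0,0,0],[0,0,0],0.6],
    [[0,0,0],[0,0,0],0.3],
    [[0,0,0],[0,0,0],0],
    [[0,0,-20],[0,0,0],-0.2],
    [[0,0,-60],[0,0,0],-1],
  ],
)

```text
clock: 21.55
tcp_pos: [0.5489, -0.0154, 0.2045]
orientation: [-0.001, 0.888, 0.459, -0.001]
wrist_force: [-0.1, -0.8, -0.2]
finger_gap: 0.0676
grip_force: 0.0
```

>>> move_arm(
  targets=[
    [[20,-30,-10],[0,0,0],-1],
    [[50,-60,-10],[0,0,0],-1],
    [[80,-90,-10],[0,0,0],-1],
    [[110,-120,-10],[0,0,0],-1],
    [[145,-145,-10],[0,0,0],-1],
  ],
)

```text
clock: 22.18
tcp_pos: [0.5153, 0.1878, 0.2158]
orientation: [-0.0, 0.888, 0.459, 0.0]
wrist_force: [1.0, -0.4, -0.4]
finger_gap: 0.085
grip_force: 0.0
```

```bash
python3 - <<'E'
from h import *
print(pose()[0])
ps=[env.read_camera(c) for c in("side","top")]
a,b=[cv2.resize(x,(400,400),interpolation=2) for x in(ps[0]["pixels"][120:240,180:300],ps[1]["pixels"][140:260,216:336])]
cv2.imwrite("pics/s4.png",np.hstack([a,b])[:,:,::-1])
for p in ps: look(p,["cover_knob","beaker_mid","red_mid","coaster_grey"])
tool([.515,.399,.02])
E
```

```text
[0.51532848 0.18776399 0.2158459 ]
cover_knob [([0.5497, -0.0174, 0.1562], 0.87)]
beaker_mid [([0.5531, -0.0166, 0.0937], 0.87)]
red_mid [([0.5141, 0.3986, 0.0362], 0.95), ([0.6297, 0.3073, 0.0381], 0.39)]
coaster_grey [([0.551, 0.1333, -0.0017], 0.66), ([0.5168, 0.3987, 0.0343], 0.59)]
cover_knob [([0.5543, -0.0191, 0.1568], 0.95)]
beaker_mid [([0.5541, -0.0126, 0.0971], 0.57)]
red_mid []
coaster_grey [([0.5483, 0.1344, 0.0023], 0.6)]
shift mm [ 173.2 -124.7  196. ]
```

View pics/s4.png

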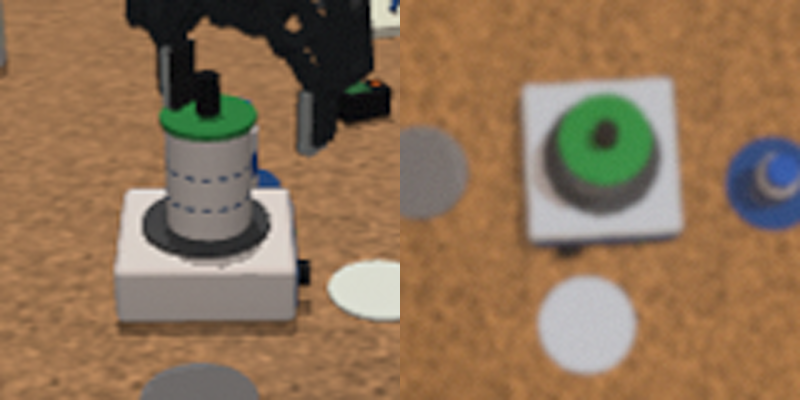

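>>> move_arm(
  targets=[
    [[45,-32,0],[0,0,0],-1],
    [[90,-64,0],[0,0,0],-1],
    [[135,-96,0],[0,0,0],-1],
    [[171,-122,0],[0,0,0],-1],
    [[171,-122,50],[0,0,0],-1],
  ],
)

```text
clock: 23.3
tcp_pos: [0.5184, 0.4012, 0.1696]
orientation: [-0.001, 0.888, 0.46, 0.006]
wrist_force: [0.8, -0.1, -0.7]
finger_gap: 0.0856
grip_force: 0.0
```

>>> move_arm(
  targets=[
    [[0,0,30],[0,0,0],-1],
    [[0,0,50],[0,0,0],-1],
    [[0,0,50],[0,0,0],-1],
  ],
)

```text
clock: 23.68
tcp_pos: [0.5144, 0.3952, 0.114]
orientation: [0.0, 0.889, 0.459, -0.002]
wrist_force: [0.5, -1.2, -0.8]
finger_gap: 0.0854
grip_force: 0.0
```

```bash
python3 - <<'E'
from h import *
t,r=pose(); print(t,env.get_state()["joint_pos"].round(2))
p=env.read_camera("wrist")
look(p,["red_mid"])
hsv=cv2.cvtColor(p["pixels"],cv2.COLOR_RGB2HSV)
g=(((hsv[...,0]<6)|(hsv[...,0]>174))&(hsv[...,1]>170)).astype(np.uint8)
n,l,st,c=cv2.connectedComponentsWithStats(g)
for k in 1+np.argsort(-st[1:,4])[:2]: print(st[k],ray(p,*c[k],.078,t,r))
tool([.5148,.3985,.016])
E
```

```text
[0.51437877 0.39523365 0.11395521] [0.53 0.51 0.05 1.12 0.   2.72]
red_mid [([0.5113, 0.3984, 0.0385], 0.56)]
[ 228  189   41   45 1395] [0.51472099 0.40188105 0.078     ]
[231 168  39  16 155] [0.52980706 0.42107676 0.078     ]
shift mm [  1.1  -2.2 100.6]
```

>>> move_arm(
  targets=[
    [[2,-2,40],[0,0,0],-1],
    [[2,-2,75],[0,0,0],-1],
    [[2,-2,96],[0,0,0],-1],
    [[2,-2,96],[0,0,0],-1],
    [[2,-2,96],[0,0,0],0],
  ],
)

```text
clock: 24.4
tcp_pos: [0.5162, 0.4001, 0.022]
orientation: [-0.0, 0.888, 0.459, 0.002]
wrist_force: [-0.6, 0.5, 0.3]
finger_gap: 0.0697
grip_force: 0.0
```

>>> move_arm(
  targets=[
    [[0,0,0],[0,0,0],1],
    [[0,0,0],[0,0,0],1],
    [[0,0,0],[0,0,0],1],
    [[0,0,0],[0,0,0],1],
  ],
  squeeze=40,
)

```text
clock: 24.9
tcp_pos: [0.5158, 0.4, 0.0215]
orientation: [-0.0, 0.888, 0.459, 0.002]
wrist_force: [-1.2, -1.3, 5.8]
finger_gap: 0.0347
grip_force: 40.4
```

>>> move_arm(
  targets=[
    [[0,0,-55],[0,0,0],1],
    [[0,0,-110],[0,0,0],1],
    [[-40,36,-110],[0,0,0],1],
    [[-80,73,-110],[0,0,0],1],
    [[-120,110,-110],[0,0,0],1],
  ],
)

```text
clock: 25.52
tcp_pos: [0.535, 0.2365, 0.1301]
orientation: [0.0, 0.888, 0.459, 0.0]
wrist_force: [1.3, 0.3, 0.3]
finger_gap: 0.0347
grip_force: 40.3
```

>>> move_arm(
  targets=[
    [[-40,36,0],[0,0,0],1],
    [[-70,64,0],[0,0,0],1],
    [[-77,71,0],[0,0,0],1],
    [[-77,71,0],[0,0,0],1],
    [[-77,71,0],[0,0,0],1],
  ],
)

```text
clock: 26.15
tcp_pos: [0.5483, 0.1351, 0.1298]
orientation: [-0.0, 0.888, 0.46, 0.0]
wrist_force: [-0.6, -0.1, -2.0]
finger_gap: 0.0348
grip_force: 40.2
```

```bash
python3 - <<'E'
from h import *
t,r=pose(); print(t,env.get_state()["grip_force"])
p=env.read_camera("wrist"); save(p,"w10")
look(p,["red_mid","coaster_grey"])
p=env.read_camera("side"); look(p,["red_mid","coaster_grey"])
tool([.549,.1345,.0255])
E
```

```text
[0.54827835 0.13514632 0.12981981] 40.2450575682451
red_mid [([0.5456, 0.1323, 0.148], 0.79)]
coaster_grey [([0.5517, 0.1325, -0.0022], 0.79)]
red_mid []
coaster_grey [([0.5511, 0.1342, -0.0016], 0.89), ([0.4192, -0.0012, 0.0], 0.67)]
shift mm [1.000e-01 7.000e-01 1.043e+02]
```

>>> move_arm(
  targets=[
    [[0,1,50],[0,0,0],1],
    [[0,1,88],[0,0,0],1],
    [[0,1,98],[0,0,0],1],
    [[0,1,103],[0,0,0],1],
    [[0,1,103],[0,0,0],1],
  ],
)

```text
clock: 27.08
tcp_pos: [0.5504, 0.1337, 0.028]
orientation: [0.0, 0.888, 0.459, 0.001]
wrist_force: [0.0, 1.1, -1.1]
finger_gap: 0.0349
grip_force: 40.2
```

>>> move_arm(
  targets=[
    [[0,0,1],[0,0,0],1],
    [[0,0,1.5],[0,0,0],1],
    [[0,0,1.5],[0,0,0],1],
  ],
)

```text
clock: 27.45
tcp_pos: [0.5497, 0.1335, 0.0259]
orientation: [0.0, 0.888, 0.459, 0.001]
wrist_force: [0.5, -0.6, -0.4]
finger_gap: 0.0347
grip_force: 40.2
```

>>> move_arm(
  targets=[
    [[0,0,0.7],[0,0,0],1],
    [[0,0,1.3],[0,0,0],1],
    [[0,0,1.3],[0,0,0],1],
  ],
)

```text
clock: 27.82
tcp_pos: [0.5496, 0.1335, 0.0255]
orientation: [0.0, 0.888, 0.459, 0.001]
wrist_force: [-3.9, 0.2, 8.6]
finger_gap: 0.0347
grip_force: 41.4
```

Contact. Release, retreat upward and clear, then check.

>>> move_arm(
  targets=[
    [[0,0,0],[0,0,0],0.2],
    [[0,0,0],[0,0,0],-0.4],
    [[0,0,0],[0,0,0],-1],
    [[0,0,0],[0,0,0],-1],
    [[0,0,-30],[0,0,0],-1],
  ],
)

```text
clock: 28.45
tcp_pos: [0.547, 0.1332, 0.0519]
orientation: [-0.001, 0.888, 0.459, -0.002]
wrist_force: [0.8, 0.2, 0.3]
finger_gap: 0.0853
grip_force: 0.0
```

>>> move_arm(
  targets=[
    [[0,0,-55],[0,0,0],-1],
    [[0,0,-110],[0,0,0],-1],
    [[-30,-20,-140],[0,0,0],-1],
    [[-60,-40,-150],[0,0,0],-1],
    [[-60,-80,-150],[0,0,0],-1],
  ],
)

```text
clock: 29.08
tcp_pos: [0.4493, 0.1296, 0.2052]
orientation: [0.001, 0.889, 0.458, 0.001]
wrist_force: [0.7, 0.8, -0.8]
finger_gap: 0.086
grip_force: 0.0
```

```bash
python3 - <<'E'
from h import *
print(pose()[0],env.get_state()["clock"])
ps=[env.read_camera(c) for c in("side","top","wrist")]
a,b=[cv2.resize(x,(400,400),interpolation=2) for x in(ps[0]["pixels"][120:270,160:310],ps[1]["pixels"][120:270,200:350])]
cv2.imwrite("pics/s5.png",np.hstack([a,b])[:,:,::-1])
for p in ps: look(p,["cover_knob","beaker_mid","red_mid","coaster_grey","blue_mid","coaster_blue","yellow_mid","meter_mid"])
E
```

```text
[0.44927347 0.1296404  0.20515732] 29.075
cover_knob [([0.5502, -0.0218, 0.1565], 0.81), ([0.5486, 0.1328, 0.0406], 0.63)]
beaker_mid [([0.5534, -0.015, 0.0943], 0.93)]
red_mid [([0.5487, 0.1349, 0.038], 0.83)]
coaster_grey [([0.5522, 0.1354, -0.0023], 0.94)]
blue_mid [([0.5346, -0.1564, 0.0435], 0.56), ([0.535, -0.1573, -0.0019], 0.23)]
coaster_blue [([0.5372, -0.1588, -0.0002], 0.51)]
yellow_mid [([0.6285, 0.3044, 0.0408], 0.93)]
meter_mid [([0.4233, -0.3071, 0.0154], 0.58)]
cover_knob [([0.5511, -0.0194, 0.157], 0.57)]
beaker_mid [([0.55, -0.0119, 0.0963], 0.51)]
red_mid [([0.5498, 0.1326, 0.0455], 0.46)]
coaster_grey [([0.5495, 0.1334, 0.0017], 0.72)]
blue_mid [([0.5411, -0.1578, 0.0404], 0.77)]
coaster_blue [([0.5362, -0.1608, 0.0023], 0.96)]
yellow_mid []
meter_mid [([0.4248, -0.3109, 0.0105], 0.66)]
cover_knob [([0.5463, -0.0187, 0.1524], 0.83)]
beaker_mid [([0.5538, -0.0139, 0.0956], 0.9)]
red_mid [([0.5469, 0.1329, 0.0425], 0.78)]
coaster_grey [([0.5494, 0.1331, -0.0016], 0.73)]
blue_mid []
coaster_blue []
yellow_mid []
meter_mid []
```

View pics/s5.png

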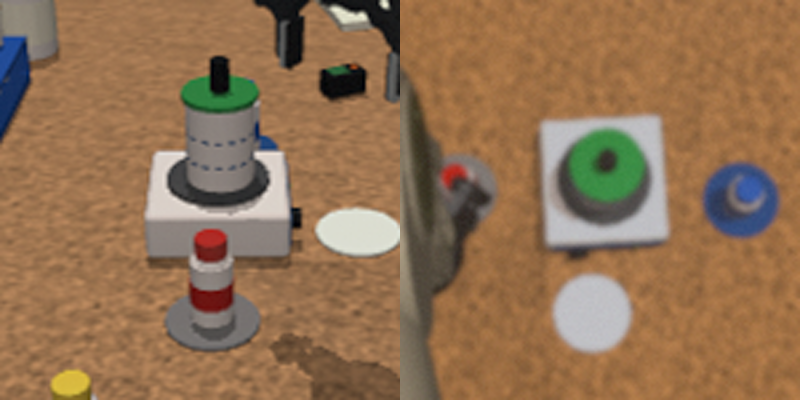

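```bash
python3 - <<'E'
from h import *
p=env.read_camera("top"); im=p["pixels"]
hsv=cv2.cvtColor(im,cv2.COLOR_RGB2HSV)
g=((hsv[...,0]>45)&(hsv[...,0]<80)&(hsv[...,1]>100)).astype(np.uint8)
n,l,st,c=cv2.connectedComponentsWithStats(g[:, 200:350].copy()); k=1+st[1:,4].argmax(); ys,xs=np.where(l==k)
e=cv2.fitEllipse(cv2.convexHull(np.stack([xs+200,ys],1).astype(np.int32))); print("disc",e,ray(p,*e[0],.140))
old=cv2.imread("pics/top1.png")[140:240,226:326]
new=im[140:240,226:326,::-1]
cv2.imwrite("pics/cmp.png",cv2.resize(np.hstack([old,new]),(800,400),interpolation=2))
E
```

```text
disc ((277.01898193359375, 181.80690002441406), (25.75890350341797, 27.1269474029541), 98.19734954833984) [ 0.54684883 -0.01467541  0.14      ]
```

View pics/cmp.png

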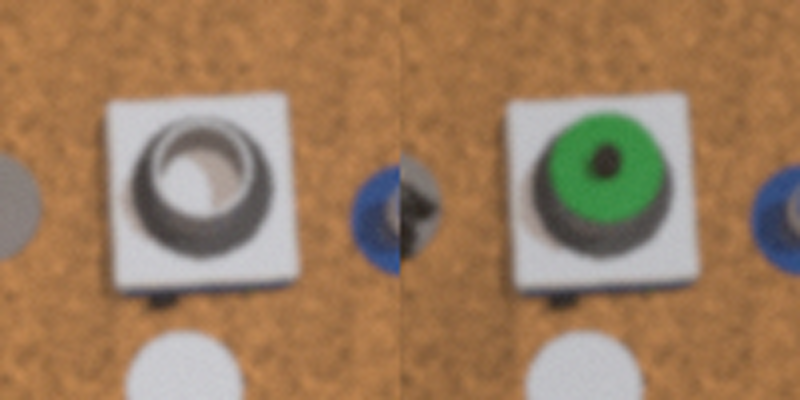

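```bash
python3 -c "
from h import *
print(env.hand_in())"
```

```text
the job is handed in; nothing more can be done
None
```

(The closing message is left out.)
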